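Hook a shelf bracket into slotted uprights and press it home

TASK

Put the loose metal bracket up on the slotted stand: hook its two tabs into the upper pair of slots and let it hang there by itself, resting on the spring catch. Then press it down with the fingertips until it is fully home and the catch has snapped out over its lower edge. Do not push the other things on the bench around.

Things in the scene. Friction and masses are not known exactly. Their poses are not given: they have to be found in the camera images.
- bracket: Loose bare-metal bracket, 0.3 kg, standing upright on the bench. Origin: middle of the lower edge of its back face; x points out of the back (as the tabs do), y across, z up. Back plate 100 mm wide, 79 high, 5 thick (x -5 to 0); its lower edge is at the centre a bar 6 mm high, with a 32 mm wide window above (z 6 to 34) for the catch. Inverted-T arm in front of it, x -115 to -5.
- bracket_web (a point): Place to grip the bracket from above: middle of the top edge of the arm's upright web (bracket x -60, z 51). The web is 12 mm thick (y), runs along x, and stands on a flange 70 mm wide whose top is 45 mm below this point. An end stop at x -115 to -107 rises 13 mm above it.
- bracket_ledge (a point): Place to press: middle of the top face of the flat ledge along the top of the back plate (bracket x -26 to 0, 100 mm wide in y, top at z 79).
- bracket_tabs (a point): Point on the bracket's back face midway between the two tabs, level with the underside of their necks (bracket z 50). Tabs at y +38 and -38, 8 mm thick in y: neck z 50 to 60, reaching to x 14.5; at its end a lip, x 8.5 to 14.5, hangs 24 mm below the neck (to z 26).
- stand: Fixed grey stand: two uprights on a dark foot (x -38 to 42, 150 mm wide, 12 mm thick), 195 mm high. Origin: at bench level, midway between the uprights in the plane of their front faces; x points to the back (the way the tabs go in), y across, z up. Sheet 6 mm thick. Slots at y +38 and -38, 14 mm wide, upper pair z 125 to 167, lower pair z 65 to 107. The bracket's axes go parallel to the stand's.
- upper_slots (a point): Midway between the upper slots, on the front plane, level with their lower ends (stand z 125). bracket_tabs must be 24 to 32 mm above it (28 is the middle) to enter; the tabs go in until the back plate touches. Lowered about 12 mm and let go, the bracket rests on the catch, bracket_tabs 13 to 16 mm above. Home, bracket_tabs is level with it (0 to 2.5 mm in front) and the slot ends stop it.
- catch (a joint): Spring catch: 20 mm wide metal tongue with sloping top, standing 6 mm out of the crosspiece midway between the uprights, z 82 to 94. 0 is fully out; it grows to about 0.004 m as the bracket's lower bar pushes it back, and returns to 0 when it snaps out over the bar. Pressing the bracket past it takes about 5 to 15 N.
- masking_tape: Bystander: roll of masking tape lying flat, 100 mm across, 24 mm high; origin under its centre.
- pliers_red: Bystander: red-handled pliers, 171 x 90 x 15 mm, lying flat; origin under the centre.
- spool_cream: Bystander: cream thread spool, 48 mm across, 55 mm high, upright; origin under its centre.
- tape_measure: Bystander: tape measure, 65 x 71 x 65 mm; origin under its centre.
- offcut_3: Bystander: wood offcut, 96 x 107 x 18 mm, lying flat; origin under its centre.
- duct_tape: Bystander: roll of grey tape lying flat, 90 mm across, 30 mm high; origin under its centre.

How it is judged:
On the way, in this order (a step that is already met when the one before it is completed fails the run):
1. the bracket hangs by its tabs in the upper slots, resting on the catch, let go (z of bracket in the frame of stand between 0.083 and 0.096 m and x of bracket in the frame of stand between -0.007 and 0.004 m and y of bracket in the frame of stand between -0.008 and 0.008 m and contact force between the fingers and bracket below 0.1 N and angle between bracket's own z axis and vertical below 0.2 rad), for 0.2 s.
2. the bracket is pressed home and the catch has snapped out over its bar (z of bracket in the frame of stand below 0.0785 m and value of joint catch below 0.0025 m), for 0.1 s.
At the end, for the whole second after the job is handed in: The bracket is at rest in the upper slots, its origin within 4 mm of z 75 above the bench, -7 to +4 mm in x and within 8 mm in y of the stand's centre plane, tilted less than 0.12 rad and turned less than 0.15 rad from the stand; the catch is out (joint below 2.5 mm) over its bar (z of bracket in the frame of stand between 0.071 and 0.079 m and x of bracket in the frame of stand between -0.007 and 0.004 m and y of bracket in the frame of stand between -0.008 and 0.008 m and angle between bracket's own z axis and vertical below 0.12 rad and angle between the x axis of bracket and the x axis of stand, either way round below 0.15 rad and value of joint catch below 0.0025 m and linear speed of bracket below 0.02 m/s); the robot touches nothing.
It fails at once if another thing on the bench was shifted more than 40 mm (distance of any of masking_tape, pliers_red, spool_cream, tape_measure, offcut_3, duct_tape from where it was at the start of the episode above 0.04 m).
It also fails if it takes over 48 s, if anything falls off the work surface, if the arm or the gripper's body presses on something with over 40 N, if the wrist force passes 120 N, or if a joint passes its speed limit or range.

ROBOT

A 6-joint arm with a two-finger parallel gripper is mounted at the origin on a cart in front of the work surface, level with it; the furniture and walls round the work are solid. World frame = base frame: x ahead of the robot, y to its left, z up, the work surface at z = 0. Lengths are in m, angles in rad, forces in N, time in s.
With the tool pointing down it reaches from about 0.35 to 0.85 m from the base axis. Payload 8.1 kg.
Tool frame: the origin (TCP) lies between the finger pads; the fingertips stand tips_ahead ahead of it and the grasp point (between the pads) lies 8 mm behind it (tips_ahead is the distance from the TCP to the fingertips, in m); z points along the fingers, x is the direction in which the jaws open and shut, and the axes are right-handed (so a half turn about z gives the same grasp; the last joint's range is limited). The gripper opens to 93 mm and grips with 3 to 60 N. Pads are 15 mm wide; open, the fingers measure 128 mm over their backs; the gripper's body (75 mm by 188 mm) begins 65 mm behind the grasp point.
Start: joints at [1.061, 0.13, 1.488, -0, 1.523, -0.085], TCP at [0.247, 0.547, 0.207] pointing down, gripper open.
Joint ranges: [-2.96, 2.96], [-0.89, 2.26], [0.02, 2.5], [-1.34, 4.48], [0, 2.73], [-2.66, 2.66]. Speed limits (rad/s): [2.39, 2.39, 2.79, 3.14, 3.14, 3.14].

INTERFACE

Orientations are given as a rotation vector (axis times angle).
In Python, from plant import * gives the robot as it stands.
- The arm moves only by the tool play_rows, never from a script. Its argument "increments" is a list that holds one entry, the list of rows, each a list of 4 numbers: the shift along the tool's x, y, z in cm, then the turn about the tool's z in rad. A call has 1 to 5 rows; each row is the pose to reach, as a shift and turn from the pose measured when the call began, along the tool's axes at that moment; what a row does not reach only later rows make up. A row lasts 1/10 s, in which the tool goes at most 50 mm and 8.59 degrees, less where a joint would pass 70% of its speed; a pose out of reach is approached as far as the arm can. A call with a gripper value outside its range is refused whole. "jaw" is the finger opening in cm, from 0 to 9.3, set as the call begins (left out, the last holds). The fingers move at their own pace and stop on an object; "squeeze" is the grip in N (left out, the last holds). Time passes only in rows, so rows that repeat a pose let the fingers close. It gives the time, the measured TCP pose, the force and the opening at its end, in the units of the state.
- read_state(): the state, without advancing time (a new reading comes with each control period).
- read_camera(name): name is "side" or "top" or "wrist"; returns (picture, depth): 384x512x3 uint8, blue, green, red; 384x512 float32, m along the optical axis (not along the pixel's ray), 0 where there is no reading.
- camera_params(name): a dict with "K" (3x3 intrinsics, pixels), "eye" and "orientation" of the camera in the world. Camera axes: x right, y up, looking along -z (the intrinsics and any distortion apply to the point x, -y, -z); pixel columns grow to the right and rows downward; lengths in m; the calibration is good to about 2 mm. A picture is of the moment at which its call begins: read the wrist's pose just before it. camera_params takes no time and is no camera call; for the wrist camera it gives the pose at the moment of the call.
- close_job(): hands the job in, once; it reports no verdict.
The state is a dict: "t": time; "q": joint angles; "dq": joint speeds; "joint_torque": joint torques, N m; "tool_pos": TCP position; "orientation": TCP orientation; "force": force on the tool from outside, world axes, zero at the start; "wrist_torque": the same for the moment, N m; "opening": finger opening in m.
Only numpy, scipy, OpenCV 4.12 (cv2) and the standard library are available. Lean on these libraries where they do the work, as an engineer would, in place of code of your own. Each camera call takes 0.05 s, during which the arm holds its last target.

## Working session

There is one attempt and no reset: what is moved stays moved. The work goes in short steps, Python scripts to look and compute and a tool call to move; the robot and the scene stay as the last step left them, time stands still between calls to the robot, and variables do not carry over. Pictures are saved under pics/ and viewed, and the job is handed in when it is done.

Besides the shell and the picture viewer there is one more tool, called after "Request:" as name(argument=value, ...) on one line, values as JSON. play_rows: Moves the arm, as the interface text tells. Its arguments: {"type":"object","properties":{"increments":{"type":"array"},"jaw":{"type":"number"},"squeeze":{"type":"number"}},"required":["increments"]}

```bash
mkdir -p pics; ls; cat > h.py <<'E'
from plant import *
import numpy as np, cv2
from scipy.spatial.transform import Rotation as R
def grab(n,tag):
    p=camera_params(n); im,d=read_camera(n)
    cv2.imwrite(f'pics/{tag}.png',im); np.savez(f'pics/{tag}.npz',im=im,d=d,K=p['K'],eye=p['eye'],o=np.array(p['orientation']))
    return p
def load(tag):
    z=np.load(f'pics/{tag}.npz'); return z
def rot(o):
    o=np.array(o); return o if o.shape==(3,3) else R.from_rotvec(o).as_matrix()
def cloud(tag):
    z=load(tag); d=z['d']; K=z['K']; v,u=np.mgrid[0:d.shape[0],0:d.shape[1]]
    x=(u-K[0,2])/K[0,0]*d; y=(v-K[1,2])/K[1,1]*d
    return np.stack([x,-y,-d],-1)@rot(z['o']).T+z['eye']
def px(tag,u,v): return cloud(tag)[v,u]
E
python3 - <<'E'
from h import *
s=read_state(); print(s)
for n in ['side','top','wrist']: 
    p=grab(n,n+'0'); print(n,p)
E
```

```text
pics
{'t': 0.0, 'q': array([ 1.06059654e+00,  1.31153271e-01,  1.48928002e+00, -9.36717268e-07,
        1.52300468e+00, -8.54142527e-02]), 'dq': array([ 0.00066038,  0.00073169,  0.00066595, -0.00180532, -0.00018242,
       -0.00035869]), 'joint_torque': array([-1.83708202e-03, -5.59809959e+01, -4.91773939e+01,  7.66518968e-02,
        3.49055976e-02, -1.60536720e-04]), 'tool_pos': array([0.24697161, 0.54616113, 0.20639179]), 'orientation': array([ 2.63907487e+00,  1.70277574e+00, -2.55942709e-03]), 'force': array([0.57901231, 0.17248625, 0.00970237]), 'wrist_torque': array([-0.0031307 ,  0.03609259,  0.04249194]), 'opening': 0.09283101301906839}
side {'K': array([[429.62606762,   0.        , 256.05724734],
       [  0.        , 429.62606762, 187.44256662],
       [  0.        ,   0.        ,   1.        ]]), 'eye': array([ 0.38038326, -0.95577674,  0.63982376]), 'orientation': array([ 1.12989844, -0.06517907, -0.06924302])}
top {'K': array([[365.00430094,   0.        , 262.43975044],
       [  0.        , 365.00430094, 191.55702468],
       [  0.        ,   0.        ,   1.        ]]), 'eye': array([0.35801265, 0.14154218, 1.08265363]), 'orientation': array([ 0.12533696, -0.09698266, -1.58057519])}
wrist {'K': array([[271.02043061,   0.        , 256.88885565],
       [  0.        , 271.02043061, 187.83503549],
       [  0.        ,   0.        ,   1.        ]]), 'eye': array([0.17020359, 0.58183395, 0.3851431 ]), 'orientation': array([-0.27059112, -0.17131206,  1.13803516])}
```

View pics/top0.png

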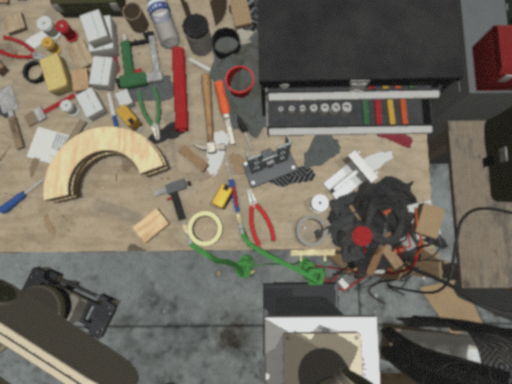

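View pics/side0.png

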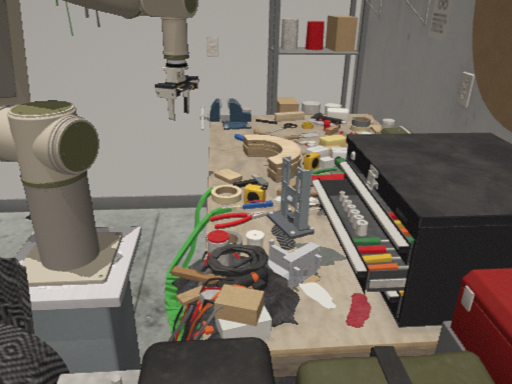

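View pics/wrist0.png

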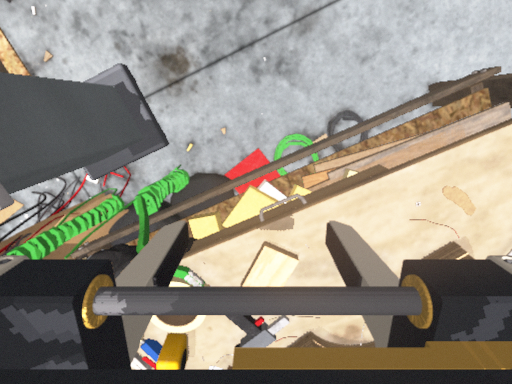

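The top view shows the stand near (268,163) and the bracket near (355,172), which matches the side view at (290,200) and (295,262). Enlarging both.

```bash
python3 - <<'E'
from h import *
im=load('top0')['im']; cv2.imwrite('pics/top0c.png',cv2.resize(im[130:230,230:400],None,fx=4.5,fy=4.5,interpolation=cv2.INTER_CUBIC))
im=load('side0')['im']; cv2.imwrite('pics/side0c.png',cv2.resize(im[145:295,230:370],None,fx=4,fy=4,interpolation=cv2.INTER_CUBIC))
C=cloud('top0')
for (u,v) in [(268,190),(352,172),(352,200),(250,165),(270,165)]: print(u,v,C[v,u])
# height map of the region
z=C[...,2]; zz=np.clip(z[130:230,230:400]/0.22*255,0,255).astype(np.uint8)
cv2.imwrite('pics/top0z.png',cv2.resize(cv2.applyColorMap(zz,cv2.COLORMAP_JET),None,fx=4.5,fy=4.5,interpolation=cv2.INTER_NEAREST))
E
```

```text
268 190 [0.51653865 0.14348561 0.00072801]
352 172 [ 0.55751698 -0.09739637  0.0528033 ]
352 200 [ 0.48159532 -0.10284713  0.01280429]
250 165 [0.56529654 0.19024273 0.13152923]
270 165 [0.59045963 0.13645775 0.01181645]
```

View pics/top0c.png

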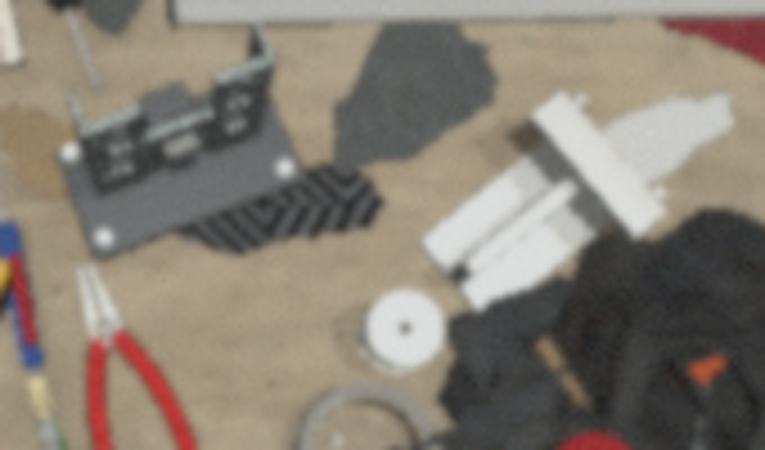

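View pics/side0c.png

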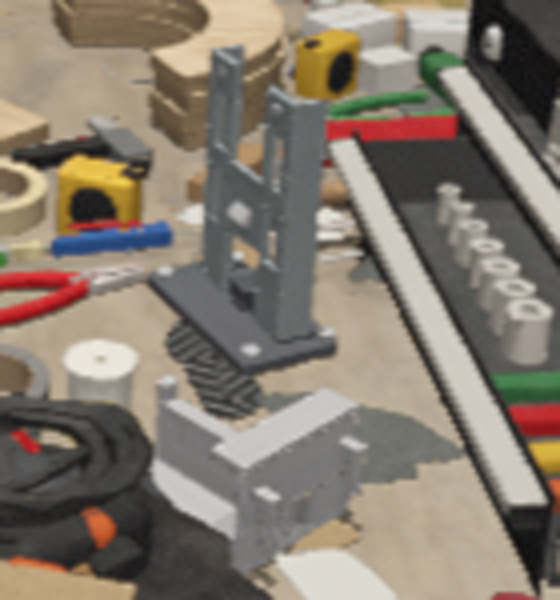

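View pics/top0z.png

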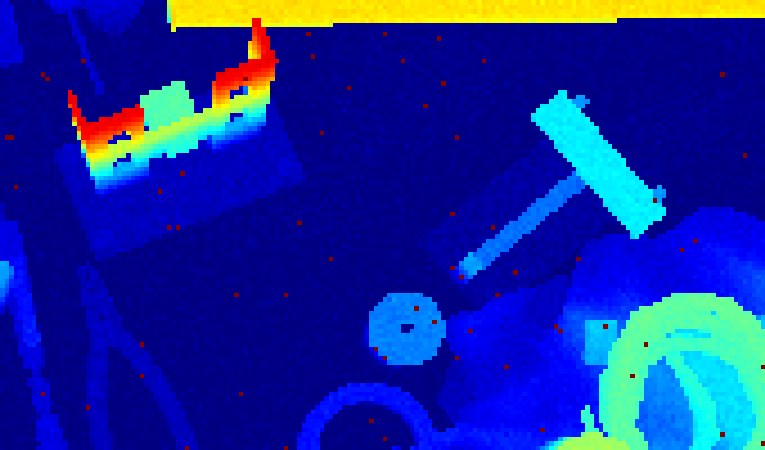

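```bash
cat > fit0.py <<'E'
from h import *
C=cloud('top0'); z=C[...,2]
V,U=np.mgrid[0:384,0:512]
m=(abs(z-0.079)<0.006)&(U>340)&(U<380)&(V>148)&(V<186)
P=C[m]; print('ledge n',m.sum(),'z',np.median(P[:,2]))
r=cv2.minAreaRect(P[:,:2].astype(np.float32)); print(r); 
c,s,a=r; c=np.array(c)
B=cv2.boxPoints(r); print(B)
m=(abs(z-0.051)<0.007)&(U>330)&(U<362)&(V>165)&(V<195)
P2=C[m]; print('web n',m.sum(),np.median(P2[:,2]),P2[:,:2].mean(0),P2[:,:2].min(0),P2[:,:2].max(0))
vx,vy,x0,y0=cv2.fitLine(P2[:,:2].astype(np.float32),cv2.DIST_HUBER,0,.01,.01).ravel(); print('web yaw',np.degrees(np.arctan2(vy,vx)),x0,y0)
# stand top edges
m=(z>0.186)&(z<0.205)&(U>240)&(U<295)&(V>130)&(V<170)
P3=C[m]; print('st n',m.sum(),np.median(P3[:,2])); 
print(np.round(P3[np.lexsort((P3[:,0],))],3))
# front face pts
m=(z>0.02)&(z<0.18)&(U>245)&(U<295)&(V>140)&(V<175)
P4=C[m]
h=np.histogram2d(P4[:,0],P4[:,1],bins=[np.arange(.52,.68,.005),np.arange(.08,.24,.01)])
print(h[0].astype(int)[:, ::-1])
E
python3 fit0.py
```

```text
ledge n 343 z 0.08000755910335133
((0.5696995854377747, -0.12123346328735352), (0.09905901551246643, 0.026533449068665504), 37.38751220703125)
[[ 0.52229047 -0.14076687]
 [ 0.5384016  -0.16184895]
 [ 0.6171087  -0.10170005]
 [ 0.60099757 -0.08061798]]
web n 128 0.051595344306368474 [ 0.53880599 -0.0815935 ] [ 0.50366451 -0.11810163] [ 0.56908361 -0.0380994 ]
web yaw -51.948666 0.538806 -0.0815935
st n 125 0.19476333072471863
[[0.565 0.19  0.191]
 [0.565 0.192 0.191]
 [0.567 0.187 0.195]
 [0.567 0.192 0.194]
 [0.567 0.189 0.194]
 [0.567 0.185 0.192]
 [0.568 0.184 0.198]
 [0.569 0.192 0.195]
 [0.569 0.182 0.194]
 [0.569 0.187 0.194]
 [0.57  0.179 0.193]
 [0.57  0.189 0.193]
 [0.57  0.175 0.191]
 [0.57  0.177 0.19 ]
 [0.571 0.189 0.2  ]
 [0.571 0.172 0.188]
 [0.571 0.192 0.199]
 [0.571 0.187 0.197]
 [0.571 0.179 0.196]
 [0.572 0.194 0.197]
 [0.572 0.182 0.196]
 [0.572 0.177 0.195]
 [0.572 0.174 0.194]
 [0.572 0.184 0.195]
 [0.572 0.172 0.193]
 [0.573 0.17  0.187]
 [0.574 0.177 0.197]
 [0.574 0.169 0.196]
 [0.574 0.172 0.196]
 [0.574 0.179 0.196]
 [0.574 0.167 0.195]
 [0.574 0.192 0.196]
[... 2791 characters left out ...]
 2  7  5  7  0  0  1  0 11]
 [ 0  0  0  0  0  0  1  7  5  5  0  0  0  0  0]
 [ 0  0  0  0  0  0  0  0  4  4  0  0  0  2  0]
 [ 0  0  0  0  0  0  0  0  0  0  0  0  0  2  0]
 [ 0  0  0  0  0  0  0  0  0  0  0  0  0  4  0]
 [ 0  0  0  0  0  0  0  0  0  0  0  0  0  0  0]
 [ 0  0  0  0  0  0  0  0  0  0  0  0  0  0  0]
 [ 0  0  0  0  0  0  0  0  0  0  0  0  0  0  0]
 [ 0  0  0  0  0  0  0  0  0  0  0  0  0  0  0]
 [ 0  0  0  0  0  0  0  0  0  0  0  0  0  0  0]
 [ 0  0  0  0  0  0  0  0  0  0  0  0  0  0  0]
 [ 0  0  0  0  0  0  0  0  0  0  0  0  0  0  0]
 [ 0  0  0  0  0  0  0  0  0  0  0  0  0  0  0]
 [ 0  0  0  0  0  0  0  0  0  0  0  0  0  0  0]
 [ 0  0  0  0  0  0  0  0  0  0  0  0  0  0  0]]
```

```bash
python3 - <<'E'
import plant; print([x for x in dir(plant) if not x.startswith('_')]); print(getattr(plant,'tips_ahead',None))
from h import *
C=cloud('top0'); z=C[...,2]
V,U=np.mgrid[0:384,0:512]
rng=np.random.default_rng(0)
m=(z>0.095)&(z<0.183)&(U>243)&(U<295)&(V>135)&(V<175)
P=C[m]; best=(0,)
for _ in range(3000):
    a,b=P[rng.choice(len(P),2,False),:2]
    d=b-a; L=np.hypot(*d)
    if L<.05: continue
    n=np.array([-d[1],d[0]])/L; e=abs((P[:,:2]-a)@n); k=(e<.003).sum()
    if k>best[0]: best=(k,e<.003)
Q=P[best[1]]; print(len(P),len(Q))
vx,vy,x0,y0=cv2.fitLine(Q[:,:2].astype(np.float32),cv2.DIST_HUBER,0,.01,.01).ravel()
yd=np.array([vx,vy])*np.sign(vy); xd=np.array([yd[1],-yd[0]]); print('stand yaw',np.degrees(np.arctan2(xd[1],xd[0])))
off=np.array([x0,y0])
m2=(z>0.008)&(z<0.21)&(U>240)&(U<300)&(V>125)&(V<195)
A=C[m2]; loc=np.c_[(A[:,:2]-off)@xd,(A[:,:2]-off)@yd,A[:,2]]
t=loc[(loc[:,2]>.187)]; print('top y range',np.sort(t[:,1])[[0,1,2,3,-4,-3,-2,-1]], 'x',t[:,0].min(),t[:,0].max())
c=np.sort(t[:,1]); 
f=loc[(loc[:,2]>.009)&(loc[:,2]<.017)]; print('foot',np.percentile(f[:,:2],[0.5,1,2,98,99,99.5],axis=0))
fa=C[m2][(loc[:,2]>.009)&(loc[:,2]<.017)]
r=cv2.minAreaRect(fa[:,:2].astype(np.float32)); print(r)
for y in np.arange(-.055,.056,.005):
    k=t[abs(t[:,1]-y)<.0025]; print(round(y,3),len(k),k[:,0].min().round(4) if len(k) else '',k[:,0].max().round(4) if len(k) else '')
print('off',off, xd, yd)
# body clearance
g=np.array([.541,-.084]); bx=np.array([.607,-.794]); by=np.array([.794,.607])
D=C.reshape(-1,3); l=np.c_[(D[:,:2]-g)@bx,(D[:,:2]-g)@by,D[:,2]]
k=l[(l[:,2]>.085)&(l[:,2]<.4)&(abs(l[:,0])<.12)&(abs(l[:,1])<.13)]; print('clear',len(k)); print(k[:40].round(3))
E
```

```text
['IKError', 'camera_params', 'close_job', 'read_camera', 'read_state', 'tips_ahead']
0.011
353 228
stand yaw 20.885983
top y range [-0.05540521 -0.05513935 -0.05506721 -0.0547053   0.05979275  0.05985778
  0.06007103  0.06010852] x -0.0020921120307736797 0.026616835805688997
foot [[-0.05364134 -0.07135713]
 [-0.05179845 -0.07064813]
 [-0.04289099 -0.06931715]
 [ 0.12045298  0.08102093]
 [ 0.12308433  0.08668882]
 [ 0.12687315  0.08906378]]
((0.6151089668273926, 0.1543188989162445), (0.19045469164848328, 0.16248969733715057), 18.432340621948242)
-0.055 16 -0.0004 0.0266
-0.05 13 -0.0004 0.024
-0.045 5 -0.0002 0.0045
-0.04 7 -0.0021 0.0064
-0.035 6 -0.0012 0.0053
-0.03 6 -0.0001 0.0048
-0.025 7 -0.0006 0.0044
-0.02 4 -0.0004 0.0043
-0.015 0  
-0.01 0  
-0.005 0  
-0.0 0  
0.005 0  
0.01 0  
0.015 0  
0.02 0  
0.025 4 -0.0003 0.0046
0.03 7 -0.0004 0.0049
0.035 6 -0.0002 0.0049
0.04 7 -0.0015 0.0045
0.045 7 -0.0 0.0057
0.05 5 -0.0001 0.0039
0.055 9 0.0001 0.0224
off [0.5861513  0.13582627] [0.9342917  0.35650948] [-0.35650948  0.9342917 ]
clear 1208
[[0.12  0.13  0.097]
 [0.117 0.13  0.093]
 [0.114 0.129 0.092]
 [0.115 0.127 0.095]
 [0.118 0.126 0.093]
 [0.119 0.124 0.095]
 [0.108 0.128 0.097]
 [0.111 0.127 0.095]
 [0.114 0.125 0.093]
 [0.115 0.123 0.096]
 [0.117 0.121 0.096]
 [0.101 0.129 0.099]
 [0.104 0.128 0.095]
 [0.106 0.126 0.095]
 [0.109 0.125 0.094]
 [0.111 0.123 0.094]
 [0.113 0.121 0.096]
 [0.115 0.119 0.095]
 [0.118 0.118 0.094]
 [0.099 0.13  0.092]
 [0.1   0.127 0.096]
 [0.104 0.126 0.093]
 [0.104 0.124 0.096]
 [0.108 0.123 0.093]
 [0.108 0.12  0.097]
 [0.111 0.119 0.095]
 [0.114 0.117 0.095]
 [0.115 0.115 0.096]
 [0.118 0.114 0.094]
 [0.094 0.129 0.096]
 [0.096 0.127 0.097]
 [0.098 0.125 0.096]
 [0.102 0.124 0.092]
 [0.104 0.122 0.092]
 [0.105 0.12  0.095]
 [0.107 0.118 0.097]
 [0.11  0.117 0.093]
 [0.111 0.115 0.096]
 [0.113 0.113 0.097]
 [0.116 0.111 0.095]]
```

```bash
python3 - <<'E'
from h import *
C=cloud('top0')
g=np.array([.541,-.084]); bx=np.array([.607,-.794]); by=np.array([.794,.607])
D=C.reshape(-1,3); l=np.c_[(D[:,:2]-g)@bx,(D[:,:2]-g)@by,D[:,2]]
for n,hx,hy in [('188 along by',.045,.1),('188 along bx',.1,.045)]:
  k=l[(l[:,2]>.05)&(l[:,2]<.4)&(abs(l[:,0])<hx)&(abs(l[:,1])<hy)]; k=k[np.argsort(-k[:,2])]; print(n,k[:6].round(3))
# local height near fingers
k=l[(abs(l[:,0])<.012)&(abs(l[:,1])<.07)]
for y in np.arange(-.07,.071,.01):
  q=k[abs(k[:,1]-y)<.005]; print(round(y,3),len(q),q[:,2].max().round(3) if len(q) else '',np.median(q[:,2]).round(3) if len(q) else '')
# path: max height between
q=D[(D[:,0]>.2)&(D[:,0]<.66)&(D[:,1]>-.15)&(D[:,1]<.5)]; print(q[np.argsort(-q[:,2])][:3])
E
```

```text
188 along by [[ 0.042  0.099  0.145]
 [ 0.042  0.097  0.139]
 [ 0.04   0.099  0.138]
 [-0.001 -0.089  0.108]
 [-0.02  -0.094  0.107]
 [ 0.029 -0.099  0.107]]
188 along bx [[ 0.057  0.033  0.084]
 [ 0.047 -0.034  0.084]
 [ 0.046 -0.027  0.084]
 [ 0.049 -0.011  0.084]
 [ 0.036  0.003  0.084]
 [ 0.048  0.001  0.084]]
-0.07 12 0.042 0.033
-0.06 29 0.037 0.027
-0.05 31 0.026 0.019
-0.04 27 0.021 0.011
-0.03 26 0.012 0.006
-0.02 28 0.01 0.007
-0.01 26 0.053 0.006
0.0 30 0.056 0.052
0.01 24 0.05 0.007
0.02 27 0.01 0.006
0.03 27 0.011 0.007
0.04 25 0.005 0.001
0.05 26 0.004 0.0
0.06 26 0.005 0.002
0.07 12 0.004 0.001
[[0.35801265 0.14154218 1.08265363]
 [0.35801265 0.14154218 1.08265363]
 [0.35801265 0.14154218 1.08265363]]
```

```bash
python3 - <<'E'
from h import *
C=cloud('side0'); s=read_state(); T=R.from_rotvec(s['orientation']).as_matrix()
l=(C-s['tool_pos'])@T
m=(abs(l).max(-1)<.3)&(l[...,2]<.03)
for z in np.arange(-.2,.03,.01):
  k=l[m&(abs(l[...,2]-z)<.005)]
  if len(k): print(round(z,2),len(k),k[:,:2].min(0).round(3),k[:,:2].max(0).round(3))
im=load('side0')['im']; cv2.imwrite('pics/side0g.png',cv2.resize(im[0:130,120:240],None,fx=4.5,fy=4.5,interpolation=cv2.INTER_CUBIC))
E
```

```text
-0.2 62 [-0.033 -0.025] [0.018 0.037]
-0.19 81 [-0.041 -0.029] [0.018 0.041]
-0.18 86 [-0.046 -0.027] [0.014 0.042]
-0.17 48 [-0.047 -0.023] [0.011 0.035]
-0.16 55 [-0.045 -0.016] [0.019 0.025]
-0.15 60 [-0.047 -0.018] [0.015 0.028]
-0.14 169 [-0.098 -0.031] [0.094 0.039]
-0.13 130 [-0.098 -0.03 ] [0.094 0.04 ]
-0.12 116 [-0.097 -0.032] [0.094 0.043]
-0.11 140 [-0.09  -0.034] [0.084 0.041]
-0.1 98 [-0.091 -0.031] [0.089 0.041]
-0.09 25 [-0.085 -0.02 ] [0.065 0.021]
-0.08 43 [-0.067 -0.008] [0.061 0.015]
-0.07 40 [-0.067 -0.005] [0.063 0.014]
-0.06 35 [-0.065 -0.005] [0.06  0.013]
-0.05 38 [-0.068 -0.009] [0.058 0.014]
-0.04 31 [-0.064 -0.006] [0.06  0.014]
-0.03 36 [-0.065 -0.008] [0.055 0.014]
-0.02 35 [-0.064 -0.006] [0.065 0.013]
-0.01 15 [-0.056 -0.007] [0.058 0.015]
```

View pics/side0g.png

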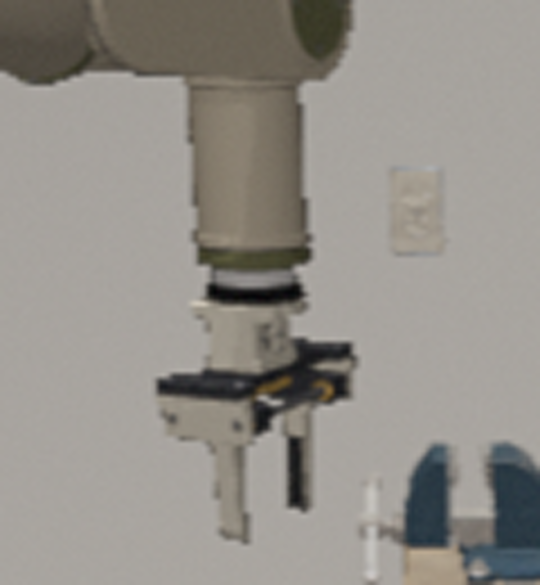

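```bash
cat >> h.py <<'E'
def rem(p,yaw_deg):
    """remaining shift (cm, tool axes) and turn for TCP target p, world yaw of tool x"""
    s=read_state(); T=R.from_rotvec(s['orientation']).as_matrix()
    d=T.T@(np.array(p)-s['tool_pos'])*100
    y=np.degrees(np.arctan2(T[1,0],T[0,0])); dy=(yaw_deg-y+180)%360-180
    print('t',round(s['t'],2),'pos',s['tool_pos'].round(4),'yaw',y.round(2),'tilt',np.degrees(np.arccos(-T[2,2])).round(2),'F',s['force'].round(2),'op',round(s['opening'],4))
    print('rem cm',d.round(2),'turn',round(-np.radians(dy),4),'q',s['q'].round(2))
E
python3 -c "
from h import *
rem([.5388,-.0808,.207],37.7)"
```

```text
t 0.15 pos [0.247  0.5463 0.2067] yaw 65.66 tilt 0.08 F [-0.28  0.85  0.45] op 0.0931
rem cm [-4.511e+01  5.243e+01  2.000e-02] turn 0.488 q [ 1.06  0.13  1.49 -0.    1.52 -0.09]
```

Request:
play_rows(increments=[[[-45.1,52.4,0,0.488],[-45.1,52.4,0,0.488],[-45.1,52.4,0,0.488],[-45.1,52.4,0,0.488],[-45.1,52.4,0,0.488]]], jaw=4.5)

```text
t: 0.65
tool_pos: [0.3528, 0.3181, 0.2071]
orientation: [2.973, 1.013, -0.002]
force: [0.6, 0.4, 0.4]
opening: 0.0576
```

```bash
python3 -c "
from h import *
rem([.5388,-.0808,.207],37.7)"
```

```text
t 0.65 pos [0.3528 0.3181 0.2071] yaw 37.64 tilt 0.09 F [0.57 0.43 0.37] op 0.0576
rem cm [-9.63 42.95  0.05] turn -0.0011 q [ 0.63 -0.21  1.82 -0.    1.53 -0.03]
```

Request:
play_rows(increments=[[[-9.6,43,0,0],[-9.6,43,0,0],[-9.6,43,0,0],[-9.6,43,0,0],[-9.6,43,0,0]]])

```text
t: 1.15
tool_pos: [0.4585, 0.0914, 0.2075]
orientation: [2.973, 1.013, -0.001]
force: [0.8, 1.0, -0.5]
opening: 0.0452
```

```bash
python3 -c "
from h import *
rem([.5388,-.0808,.207],37.7)"
```

```text
t 1.15 pos [0.4585 0.0914 0.2075] yaw 37.64 tilt 0.08 F [ 0.78  1.02 -0.47] op 0.0452
rem cm [-4.15 18.54  0.06] turn -0.001 q [ 0.09 -0.24  1.84 -0.    1.54 -0.57]
```

Request:
play_rows(increments=[[[-4.2,18.5,0,0],[-4.2,18.5,0,0],[-4.2,18.5,0,0],[-4.2,18.5,0,0],[-4.2,18.5,0,0]]])

```text
t: 1.65
tool_pos: [0.539, -0.0854, 0.2068]
orientation: [2.974, 1.006, -0.003]
force: [-1.0, 1.1, -0.2]
opening: 0.0449
```

```bash
python3 -c "
from h import *
rem([.5388,-.0808,.207],37.7)
grab('wrist','w1')
im=load('w1')['im'];cv2.imwrite('pics/w1b.png',cv2.resize(im,None,fx=1.5,fy=1.5))
"
```

```text
t 1.65 pos [ 0.539  -0.0854  0.2068] yaw 37.37 tilt 0.16 F [-0.97  1.08 -0.21] op 0.0449
rem cm [ 0.27 -0.38 -0.02] turn -0.0057 q [-0.25 -0.02  1.64 -0.    1.52 -0.9 ]
```

View pics/w1b.png

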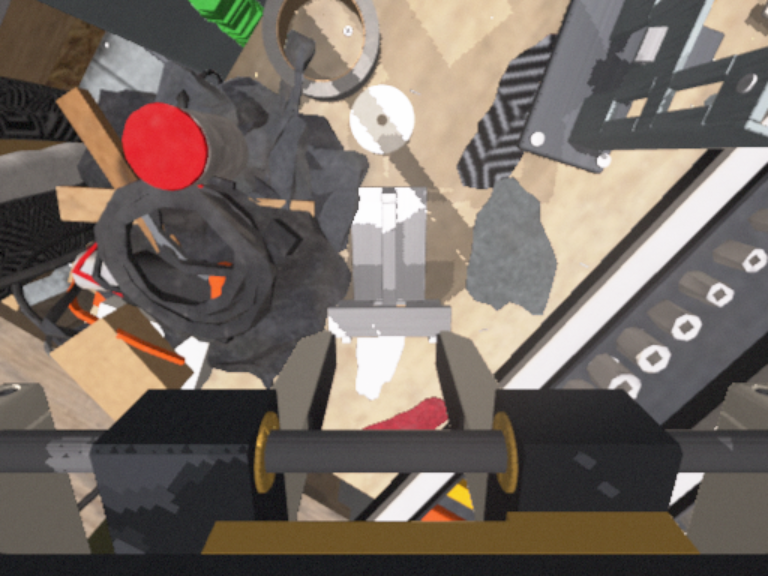

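The wrist view shows the bracket below: ledge at about (390,322), web along column 389, and the spool beyond it. I'll measure again from this depth image.

```bash
python3 - <<'E'
from h import *
C=cloud('w1'); z=C[...,2]
V,U=np.mgrid[0:384,0:512]
m=(abs(z-0.079)<0.006)&(U>215)&(U<305)&(V>195)&(V<230)
P=C[m]; print('ledge',m.sum(),np.median(P[:,2])); r=cv2.minAreaRect(P[:,:2].astype(np.float32)); print(r)
m=(abs(z-0.051)<0.006)&(U>245)&(U<275)&(V>130)&(V<202)
P2=C[m]; vx,vy,x0,y0=cv2.fitLine(P2[:,:2].astype(np.float32),cv2.DIST_HUBER,0,.01,.01).ravel(); print('web',m.sum(),np.median(P2[:,2]),np.degrees(np.arctan2(vy,vx)),x0,y0)
# bench height
m=(abs(C[...,0]-.46)<.03)&(abs(C[...,1]-.0)<.03); print('bench',np.median(z[m]))
rem([.5388,-.0808,.1],37.7)
E
```

```text
ledge 1649 0.08012198393414827
((0.5679570436477661, -0.1199847012758255), (0.09986831992864609, 0.026605980470776558), 38.1690788269043)
web 648 0.05207485915564308 -52.230232 0.5377718 -0.081123024
bench 0.0562019378780807
t 1.7 pos [ 0.5383 -0.0831  0.2068] yaw 37.42 tilt 0.12 F [ 0.73  0.47 -0.17] op 0.0451
rem cm [ 0.21 -0.15 10.68] turn -0.0048 q [-0.25 -0.02  1.64 -0.    1.52 -0.9 ]
```

```bash
python3 -c "
from h import *
rem([.5376,-.0805,.034],37.8)"
```

```text
t 1.7 pos [ 0.5383 -0.0831  0.2068] yaw 37.42 tilt 0.12 F [ 0.73  0.47 -0.17] op 0.0451
rem cm [ 0.14 -0.25 17.28] turn -0.0066 q [-0.25 -0.02  1.64 -0.    1.52 -0.9 ]
```

Request:
play_rows(increments=[[[0.14,-0.25,3,-0.006],[0.14,-0.25,6,-0.006],[0.14,-0.25,9,-0.006],[0.14,-0.25,10.5,-0.006],[0.14,-0.25,10.5,-0.006]]])

```text
t: 2.2
tool_pos: [0.5355, -0.079, 0.0992]
orientation: [-2.97, -1.017, 0.01]
force: [-0.1, -0.3, 0.3]
opening: 0.0451
```

```bash
python3 -c "
from h import *
rem([.5376,-.0805,.034],37.8)
grab('wrist','w2')
C=cloud('w2'); z=C[...,2]
V,U=np.mgrid[0:384,0:512]
m=(abs(z-0.051)<0.006)&(U>225)&(U<295)&(V>100)&(V<202)
P2=C[m]; vx,vy,x0,y0=cv2.fitLine(P2[:,:2].astype(np.float32),cv2.DIST_HUBER,0,.01,.01).ravel(); print('web',m.sum(),np.median(P2[:,2]),np.degrees(np.arctan2(vy,vx)),x0,y0)
"
```

```text
t 2.2 pos [ 0.5355 -0.079   0.0992] yaw 37.82 tilt 0.38 F [-0.08 -0.33  0.31] op 0.0451
rem cm [0.11 0.27 6.52] turn 0.0004 q [-0.24  0.06  1.77 -0.    1.32 -0.9 ]
web 868 0.05263560881576479 -48.374462 0.5085119 -0.04545213
```

View pics/w2.png

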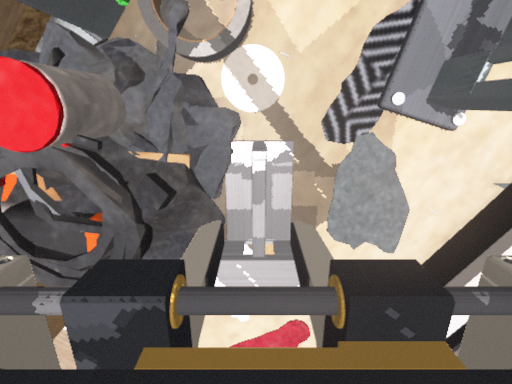

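Web is centred between the fingers (column ~260) and aligned. The web fit here picked up the spool, so I'm ignoring it. Going down.

Request:
play_rows(increments=[[[0.1,0.25,2.5,0],[0.1,0.25,4.5,0],[0.1,0.25,6,0],[0.1,0.25,6.5,0],[0.1,0.25,6.5,0]]])

```text
t: 2.75
tool_pos: [0.539, -0.0808, 0.0366]
orientation: [-2.971, -1.018, 0.006]
force: [0.1, -0.2, 0.5]
opening: 0.0451
```

```bash
python3 -c "
from h import *
rem([.5376,-.0805,.034],37.8)"
```

```text
t 2.75 pos [ 0.539  -0.0808  0.0366] yaw 37.82 tilt 0.22 F [ 0.13 -0.25  0.52] op 0.0451
rem cm [-0.09 -0.11  0.26] turn 0.0004 q [-0.24  0.14  1.8  -0.    1.2  -0.9 ]
```

Close at 40 N.

Request:
play_rows(increments=[[[-0.05,-0.1,0.2,0],[-0.05,-0.1,0.2,0],[-0.05,-0.1,0.2,0],[-0.05,-0.1,0.2,0],[-0.05,-0.1,0.2,0]]], jaw=0, squeeze=45)

```text
t: 3.25
tool_pos: [0.5383, -0.0804, 0.035]
orientation: [-2.972, -1.018, 0.005]
force: [-0.3, 0.4, 1.6]
opening: 0.011
```

Request:
play_rows(increments=[[[0,0,0,0],[0,0,0,0],[0,0,-0.5,0],[0,0,-1.5,0],[0,0,-1.5,0]]])

```text
t: 3.75
tool_pos: [0.5394, -0.0807, 0.0518]
orientation: [2.971, 1.018, -0.002]
force: [0.8, -0.4, -3.3]
opening: 0.0112
```

```bash
python3 -c "
from h import *
rem([.5376,-.0805,.034],37.8)"
```

```text
t 3.75 pos [ 0.5394 -0.0807  0.0518] yaw 37.82 tilt 0.09 F [ 0.81 -0.38 -3.29] op 0.0112
rem cm [-0.13 -0.13  1.78] turn 0.0003 q [-0.24  0.12  1.8  -0.    1.23 -0.9 ]
```

```bash
python3 -c "
from h import *
rem([.46,-.0,.19],110.9)"
```

```text
t 3.75 pos [ 0.5394 -0.0807  0.0518] yaw 37.82 tilt 0.09 F [ 0.81 -0.38 -3.29] op 0.0112
rem cm [ -1.35 -11.24 -13.83] turn -1.2755 q [-0.24  0.12  1.8  -0.    1.23 -0.9 ]
```

Request:
play_rows(increments=[[[0,0,-4,0],[0,-1,-7.5,0],[0,-4,-10,0],[-0.5,-7,-12.5,-0.12],[-1,-9,-13.5,-0.25]]])

```text
t: 4.25
tool_pos: [0.4768, -0.0146, 0.1899]
orientation: [2.816, 1.387, 0.004]
force: [0.5, -0.2, -2.6]
opening: 0.0112
```

```bash
python3 -c "
from h import *
rem([.46,-.0,.19],110.9)
grab('side','s1')"
```

```text
t 4.25 pos [ 0.4768 -0.0146  0.1899] yaw 52.44 tilt 0.2 F [ 0.55 -0.18 -2.59] op 0.0112
rem cm [ 0.13 -2.22 -0.02] turn -1.0203 q [-0.14 -0.2   1.85 -0.    1.5  -1.05]
```

View pics/s1.png

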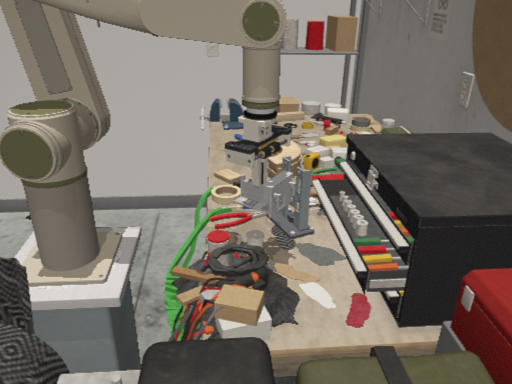

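The bracket is held level at (260,190). Next I turn it.

Request:
play_rows(increments=[[[0.1,-2.2,0,-0.15],[0.1,-2.2,0,-0.3],[0.1,-2.2,0,-0.45],[0.1,-2.2,0,-0.6],[0.1,-2.2,0,-0.75]]])

```text
t: 4.8
tool_pos: [0.4586, 0.0008, 0.1906]
orientation: [2.112, 2.322, 0.002]
force: [0.5, 0.4, -3.1]
opening: 0.0113
```

```bash
python3 -c "
from h import *
rem([.4886,.101,.16],110.9)"
```

```text
t 4.8 pos [0.4586 0.0008 0.1906] yaw 95.44 tilt 0.18 F [ 0.51  0.38 -3.05] op 0.0113
rem cm [9.7  3.93 3.06] turn -0.2698 q [-0.11 -0.26  1.89 -0.    1.51 -1.78]
```

Request:
play_rows(increments=[[[1,0,0,-0.14],[4,0.5,1,-0.27],[7,2,2.5,-0.27],[9.7,3.5,4,-0.27],[9.7,3.9,4.5,-0.27]]])

```text
t: 5.3
tool_pos: [0.4879, 0.1037, 0.1438]
orientation: [1.778, 2.589, 0.001]
force: [-0.7, 0.2, -3.0]
opening: 0.0111
```

Request:
play_rows(increments=[[[0,0,0,0],[0,0,0,0]]])

```text
t: 5.5
tool_pos: [0.4876, 0.1034, 0.1436]
orientation: [1.779, 2.589, 0.0]
force: [-0.2, -0.4, -2.4]
opening: 0.0114
```

```bash
python3 - <<'E'
from h import *
rem([.4886,.101,.138],110.9)
grab('top','t2');grab('side','s2');rem([.4886,.101,.138],110.9)
im=load('t2')['im']; cv2.imwrite('pics/t2c.png',cv2.resize(im[130:230,210:340],None,fx=5,fy=5,interpolation=cv2.INTER_CUBIC))
im=load('s2')['im']; cv2.imwrite('pics/s2c.png',cv2.resize(im[125:255,220:350],None,fx=4.5,fy=4.5,interpolation=cv2.INTER_CUBIC))
E
```

```text
t 5.5 pos [0.4876 0.1034 0.1436] yaw 111.02 tilt 0.01 F [-0.19 -0.42 -2.37] op 0.0114
rem cm [-0.26  0.    0.56] turn 0.0021 q [ 0.11 -0.11  1.85  0.    1.4  -1.83]
t 5.6 pos [0.4881 0.1031 0.1444] yaw 110.98 tilt 0.1 F [ 0.38  0.02 -3.39] op 0.0109
rem cm [-0.21 -0.03  0.64] turn 0.0014 q [ 0.11 -0.11  1.85  0.    1.4  -1.83]
```

View pics/t2c.png

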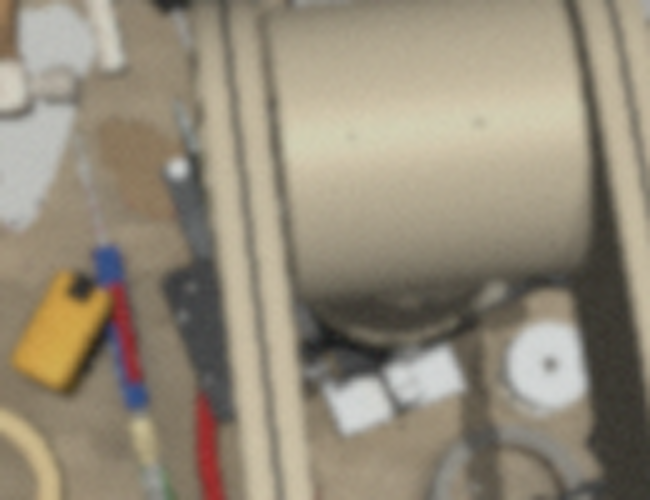

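View pics/s2c.png

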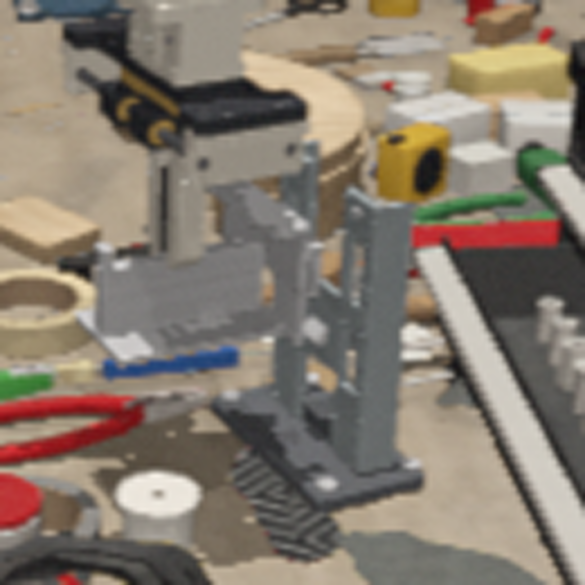

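```bash
cat >> h.py <<'E'
SO=np.array([.5853,.1380]); SY=np.radians(20.9)
def stand(P):
    c,s=np.cos(SY),np.sin(SY); d=P[...,:2]-SO
    return np.stack([d[...,0]*c+d[...,1]*s,-d[...,0]*s+d[...,1]*c,P[...,2]],-1)
E
python3 - <<'E'
from h import *
L=stand(cloud('side0')); 
m=(abs(L[...,0])<.06)&(abs(L[...,1])<.08)&(L[...,2]>.02)&(L[...,2]<.22)
P=L[m]
# front faces, z bands
for z0 in (.05,.115,.15,.18):
  k=P[(abs(P[:,2]-z0)<.008)]
  f=k[abs(k[:,0])<.008]
  print('z',z0,'n',len(k),'front x med',np.median(f[:,0]).round(4))
  for y in np.arange(-.065,.07,.005):
    q=k[abs(k[:,1]-y)<.0025]
    print('   y%.3f n%d x %s'%(y,len(q),np.percentile(q[:,0],[5,50,95]).round(3) if len(q) else ''))
t=P[P[:,2]>.17]; print('y range',np.percentile(t[:,1],[1,3,97,99]),'z max',np.percentile(P[:,2],99.5))
L=stand(cloud('s2'))
m=(L[...,0]>-.19)&(L[...,0]<.05)&(abs(L[...,1])<.08)&(L[...,2]>.03)&(L[...,2]<.3)
np.save('pics/s2L.npy',L)
im=load('s2')['im'].copy()
for x in np.arange(-.19,-.005,.01):
  q=L[m&(abs(L[...,0]-x)<.005)]
  print('x%.3f n%d y %s z %s'%(x,len(q),np.percentile(q[:,1],[2,50,98]).round(3) if len(q) else '',np.percentile(q[:,2],[2,50,98]).round(3) if len(q) else ''))
E
```

```text
z 0.05 n 108 front x med 0.0019
   y-0.065 n0 x 
   y-0.060 n28 x [0.001 0.015 0.027]
   y-0.055 n16 x [0.002 0.014 0.019]
   y-0.050 n7 x [-0.001  0.001  0.003]
   y-0.045 n3 x [0.002 0.002 0.002]
   y-0.040 n5 x [0.002 0.002 0.003]
   y-0.035 n7 x [-0.001  0.     0.001]
   y-0.030 n3 x [0.001 0.002 0.002]
   y-0.025 n6 x [0.001 0.002 0.003]
   y-0.020 n0 x 
   y-0.015 n0 x 
   y-0.010 n0 x 
   y-0.005 n0 x 
   y-0.000 n0 x 
   y0.005 n0 x 
   y0.010 n0 x 
   y0.015 n0 x 
   y0.020 n7 x [0.    0.002 0.004]
   y0.025 n5 x [0.    0.001 0.004]
   y0.030 n3 x [-0.     0.002  0.003]
   y0.035 n3 x [0.001 0.002 0.004]
   y0.040 n3 x [-0.     0.001  0.004]
   y0.045 n5 x [-0.     0.001  0.004]
   y0.050 n2 x [0.002 0.002 0.002]
   y0.055 n5 x [0.002 0.002 0.003]
   y0.060 n0 x 
   y0.065 n0 x 
z 0.115 n 158 front x med 0.0019
   y-0.065 n0 x 
   y-0.060 n30 x [0.003 0.016 0.026]
   y-0.055 n19 x [0.001 0.013 0.029]
   y-0.050 n6 x [-0.     0.     0.002]
   y-0.045 n5 x [0.    0.001 0.002]
   y-0.040 n3 x [0.001 0.002 0.002]
   y-0.035 n7 x [-0.     0.001  0.003]
   y-0.030 n7 x [0.    0.00
[... 2766 characters left out ...]
y [-0.073 -0.007  0.078] z [0.113 0.274 0.297]
x-0.110 n335 y [-0.07  -0.007  0.079] z [0.113 0.191 0.294]
x-0.100 n185 y [-0.074 -0.019  0.071] z [0.113 0.184 0.297]
x-0.090 n128 y [-0.076 -0.021 -0.   ] z [0.112 0.152 0.298]
x-0.080 n106 y [-0.077 -0.007 -0.   ] z [0.112 0.141 0.294]
x-0.070 n83 y [-0.078 -0.006  0.003] z [0.11  0.128 0.282]
x-0.060 n135 y [-0.048 -0.006  0.024] z [0.112 0.159 0.188]
x-0.050 n125 y [-0.049 -0.006  0.019] z [0.111 0.148 0.188]
x-0.040 n269 y [-0.05  -0.027  0.049] z [0.111 0.151 0.187]
x-0.030 n27 y [-0.042 -0.039 -0.035] z [0.136 0.154 0.168]
x-0.020 n8 y [-0.042 -0.041 -0.039] z [0.142 0.152 0.167]
x-0.010 n2 y [-0.009 -0.009 -0.009] z [0.083 0.085 0.086]
```

Request:
play_rows(increments=[[[-0.2,0,0.6,0],[-0.2,0.5,0.6,0],[-0.2,1.2,0.6,0],[-0.2,1.8,0.6,0],[-0.2,1.8,0.6,0]]])

```text
t: 6.1
tool_pos: [0.5066, 0.1079, 0.1386]
orientation: [1.779, 2.587, 0.003]
force: [0.1, -0.1, -2.5]
opening: 0.0112
```

```bash
python3 - <<'E'
from h import *
grab('side','s3');rem([.4886+.037,.101+.014,.138],110.9)
im=load('s3')['im']; cv2.imwrite('pics/s3c.png',cv2.resize(im[140:240,230:330],None,fx=6,fy=6,interpolation=cv2.INTER_CUBIC))
L=stand(cloud('s3'))
m=(L[...,0]>-.19)&(L[...,0]<.05)&(abs(L[...,1])<.08)&(L[...,2]>.03)&(L[...,2]<.3)
P=L[m]
t=P[(P[:,2]>.175)&(P[:,2]<.19)&(P[:,0]<-.003)&(P[:,0]>-.05)]; print('ledge',len(t),np.percentile(t[:,:],[2,50,98],axis=0).round(4))
b=P[(P[:,1]<-.035)&(P[:,1]>-.044)&(P[:,2]>.1)&(P[:,2]<.17)&(P[:,0]>-.05)&(P[:,0]<0.001)]; print('tab',len(b)); print(b[np.argsort(b[:,0])][::2].round(4))
f=P[(P[:,1]<-.02)&(P[:,1]>-.053)&(P[:,2]>.175)&(abs(P[:,0])<.008)]; print('front',np.median(f[:,0]))
w=P[(abs(P[:,1])<.008)&(P[:,0]<-.045)&(P[:,0]>-.13)]
for x in np.arange(-.13,-.04,.01):
  q=w[abs(w[:,0]-x)<.005]; print(round(x,3),len(q),q[:,2].min().round(4) if len(q) else '', np.median(q[:,1]).round(4) if len(q) else '')
E
```

```text
t 6.15 pos [0.5061 0.1078 0.1385] yaw 110.98 tilt 0.1 F [ 0.42  0.34 -2.61] op 0.0108
rem cm [-0.03  2.08  0.05] turn 0.0015 q [ 0.11 -0.05  1.8   0.    1.39 -1.83]
ledge 138 [[-0.0452 -0.0518  0.1766]
 [-0.0345 -0.0186  0.1811]
 [-0.0182  0.0236  0.1831]]
tab 90
[[-4.770e-02 -3.610e-02  1.075e-01]
 [-4.460e-02 -3.630e-02  1.070e-01]
 [-4.080e-02 -3.530e-02  1.057e-01]
 [-3.460e-02 -3.560e-02  1.046e-01]
 [-3.300e-02 -3.820e-02  1.054e-01]
 [-2.810e-02 -3.510e-02  1.061e-01]
 [-2.540e-02 -4.320e-02  1.428e-01]
 [-2.510e-02 -4.070e-02  1.625e-01]
 [-2.480e-02 -4.300e-02  1.365e-01]
 [-2.480e-02 -4.120e-02  1.538e-01]
 [-2.450e-02 -3.980e-02  1.075e-01]
 [-2.440e-02 -3.530e-02  1.512e-01]
 [-2.440e-02 -3.880e-02  1.163e-01]
 [-2.410e-02 -3.850e-02  1.130e-01]
 [-2.380e-02 -4.380e-02  1.636e-01]
 [-2.370e-02 -3.560e-02  1.361e-01]
 [-2.320e-02 -3.620e-02  1.210e-01]
 [-2.300e-02 -3.710e-02  1.090e-01]
 [-2.290e-02 -4.160e-02  1.172e-01]
 [-2.280e-02 -4.180e-02  1.142e-01]
 [-2.280e-02 -4.330e-02  1.513e-01]
 [-2.270e-02 -4.240e-02  1.052e-01]
 [-2.260e-02 -4.140e-02  1.654e-01]
 [-2.240
[... 324 characters left out ...]
e-03 -3.680e-02  1.491e-01]
 [-9.200e-03 -4.360e-02  1.338e-01]
 [-8.900e-03 -4.190e-02  1.451e-01]
 [-8.300e-03 -4.190e-02  1.359e-01]
 [-8.200e-03 -3.970e-02  1.531e-01]
 [-7.700e-03 -4.370e-02  1.576e-01]
 [-7.300e-03 -3.740e-02  1.610e-01]
 [-7.100e-03 -4.350e-02  1.515e-01]
 [-6.000e-03 -4.300e-02  1.389e-01]
 [-5.800e-03 -4.290e-02  1.358e-01]
 [-5.300e-03 -4.260e-02  1.326e-01]
 [-9.000e-04 -4.150e-02  1.251e-01]
 [ 1.000e-04 -3.600e-02  1.101e-01]]
front 0.0014972773934452772
-0.13 26 0.1097 -0.0064
-0.12 57 0.1087 -0.0053
-0.11 81 0.1075 -0.0037
-0.1 65 0.1082 -0.0052
-0.09 95 0.108 0.0023
-0.08 37 0.1082 -0.0063
-0.07 26 0.1093 -0.0064
-0.06 44 0.1073 -0.0061
-0.05 43 0.1097 -0.006
```

View pics/s3c.png

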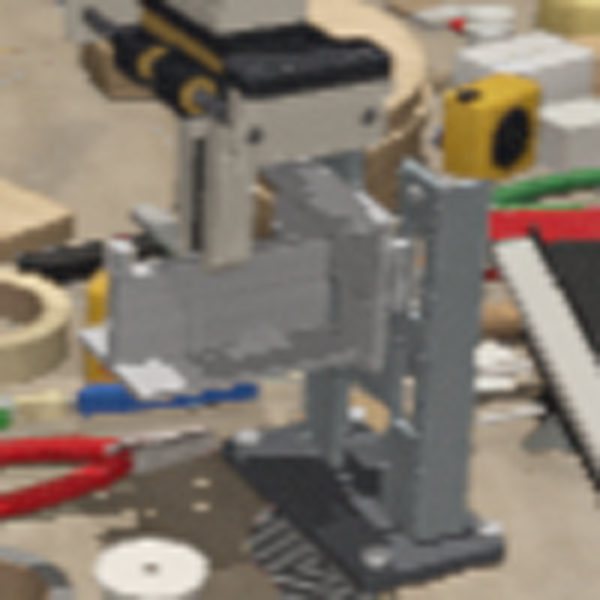

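Tabs are lined up with the slots (tab y about -0.040, slot -0.0397 in the same camera) and about 24 mm remain. Advancing.

Request:
play_rows(increments=[[[0,0.5,0,0],[0,1,0,0],[0,1.4,0,0],[0,1.7,0,0],[0,1.8,0,0]]])

```text
t: 6.65
tool_pos: [0.5232, 0.1144, 0.1385]
orientation: [1.779, 2.588, 0.002]
force: [-0.6, -0.5, -2.7]
opening: 0.0109
```

Request:
play_rows(increments=[[[0,0.15,0,0],[0,0.3,0,0],[0,0.4,0,0],[0,0.5,0,0],[0,0.5,0,0]]])

```text
t: 7.15
tool_pos: [0.525, 0.1152, 0.1376]
orientation: [-1.778, -2.586, 0.007]
force: [-13.4, -4.7, 3.8]
opening: 0.0111
```

```bash
python3 - <<'E'
from h import *
grab('side','s4');rem([.4886+.037,.101+.014,.138],110.9)
im=load('s4')['im']; cv2.imwrite('pics/s4c.png',cv2.resize(im[140:240,230:330],None,fx=6,fy=6,interpolation=cv2.INTER_CUBIC))
E
```

```text
t 7.2 pos [0.525  0.1152 0.1376] yaw 110.98 tilt 0.29 F [-12.58  -4.63   3.3 ] op 0.011
rem cm [-0.04  0.05 -0.04] turn 0.0015 q [ 0.12  0.01  1.74 -0.    1.39 -1.82]
```

View pics/s4c.png

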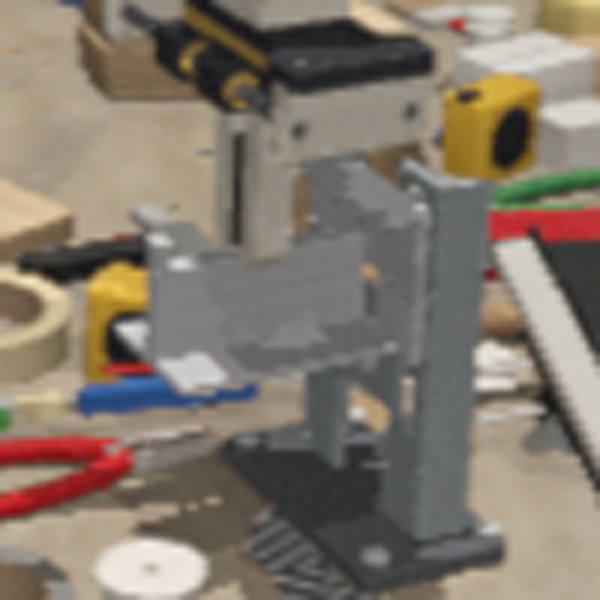

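Contact at 13 N, and the FK depth matches the back plate touching. I'll ease back 1 mm and lower.

Request:
play_rows(increments=[[[0,-0.1,0,0],[0,-0.1,0.3,0],[0,-0.1,0.6,0],[0,-0.1,0.9,0],[0,-0.1,0.9,0]]])

```text
t: 7.7
tool_pos: [0.5238, 0.1149, 0.1279]
orientation: [-1.778, -2.586, 0.007]
force: [-0.7, -0.6, -2.6]
opening: 0.0109
```

```bash
python3 - <<'E'
from h import *
rem([.525,.115,.125],110.9)
E
```

```text
t 7.7 pos [0.5238 0.1149 0.1279] yaw 110.99 tilt 0.33 F [-0.71 -0.56 -2.63] op 0.0109
rem cm [-0.03  0.12  0.29] turn 0.0016 q [ 0.12  0.02  1.76 -0.    1.38 -1.82]
```

Request:
play_rows(increments=[[[0,0,0.1,0],[0,0,0.2,0],[0,0,0.25,0],[0,0,0.3,0],[0,0,0.3,0]]])

```text
t: 8.2
tool_pos: [0.5233, 0.1146, 0.1253]
orientation: [-1.777, -2.586, 0.009]
force: [-5.4, -2.2, 4.4]
opening: 0.011
```

```bash
python3 - <<'E'
from h import *
rem([.525,.115,.125],110.9)
grab('side','s5');grab('wrist','w5')
im=load('s5')['im']; cv2.imwrite('pics/s5c.png',cv2.resize(im[140:240,230:330],None,fx=6,fy=6,interpolation=cv2.INTER_CUBIC))
E
```

```text
t 8.2 pos [0.5233 0.1146 0.1253] yaw 110.99 tilt 0.39 F [-5.44 -2.19  4.42] op 0.011
rem cm [-0.02  0.17  0.02] turn 0.0015 q [ 0.12  0.02  1.76 -0.    1.37 -1.82]
```

View pics/s5c.png

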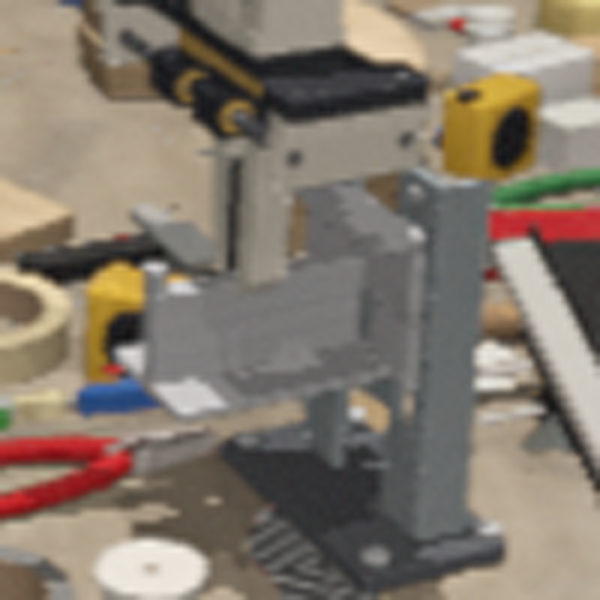

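View pics/w5.png

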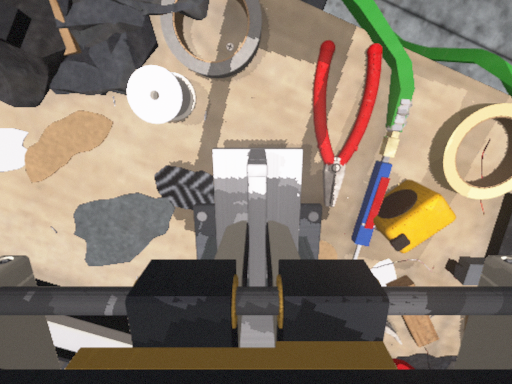

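The catch is carrying the bracket now: vertical force rose about 7 N. Letting go.

Request:
play_rows(increments=[[[0,-0.05,-0.1,0],[0,-0.05,-0.1,0],[0,-0.05,-0.1,0],[0,-0.05,-0.1,0]]])

```text
t: 8.7
tool_pos: [0.523, 0.1145, 0.1262]
orientation: [-1.778, -2.586, 0.008]
force: [-0.4, -0.3, -3.1]
opening: 0.0112
```

Request:
play_rows(increments=[[[0,0,0,0],[0,0,0,0],[0,0,0,0],[0,0,0,0],[0,0,0,0]]], jaw=3.5)

```text
t: 9.2
tool_pos: [0.5231, 0.1145, 0.1264]
orientation: [-1.778, -2.586, 0.008]
force: [0.6, 0.1, 0.2]
opening: 0.0347
```

```bash
python3 - <<'E'
from h import *
rem([.525,.115,.125],110.9)
grab('side','s6')
im=load('s6')['im']; cv2.imwrite('pics/s6c.png',cv2.resize(im[140:240,230:330],None,fx=6,fy=6,interpolation=cv2.INTER_CUBIC))
E
```

```text
t 9.2 pos [0.5231 0.1145 0.1264] yaw 110.99 tilt 0.35 F [0.58 0.15 0.21] op 0.0347
rem cm [-0.02  0.19  0.14] turn 0.0016 q [ 0.12  0.02  1.76 -0.    1.37 -1.82]
```

View pics/s6c.png

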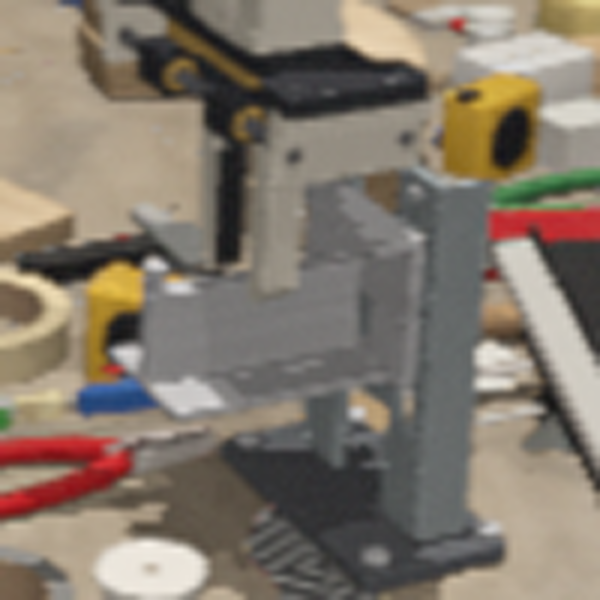

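Request:
play_rows(increments=[[[0,0,-2,0],[0,0,-4.5,0],[0,0,-7.5,0],[0,0,-9,0],[0,0,-9,0]]])

```text
t: 9.75
tool_pos: [0.5253, 0.1149, 0.2191]
orientation: [1.78, 2.589, -0.003]
force: [-0.6, 0.1, -0.7]
opening: 0.0351
```

```bash
python3 - <<'E'
from h import *
rem([.5713,.1326,.215],110.9)
grab('side','s7');
im=load('s7')['im']; cv2.imwrite('pics/s7c.png',cv2.resize(im[140:240,230:330],None,fx=6,fy=6,interpolation=cv2.INTER_CUBIC))
L=stand(cloud('s7'))
m=(L[...,0]>-.13)&(L[...,0]<.05)&(abs(L[...,1])<.08)&(L[...,2]>.03)&(L[...,2]<.2)
P=L[m]
t=P[(P[:,2]>.163)&(P[:,2]<.175)&(P[:,0]<-.002)&(P[:,0]>-.03)]; print('ledge',len(t),np.percentile(t,[2,25,50,75,98],axis=0).round(4))
f=P[(P[:,1]<-.02)&(P[:,1]>-.053)&(P[:,2]>.175)&(abs(P[:,0])<.008)]; print('front',np.median(f[:,0]))
E
```

```text
t 9.75 pos [0.5253 0.1149 0.2191] yaw 110.99 tilt 0.1 F [-0.64  0.13 -0.67] op 0.0351
rem cm [0.   4.93 0.4 ] turn 0.0015 q [ 0.12 -0.04  1.64 -0.    1.54 -1.82]
ledge 151 [[-0.0272 -0.0526  0.1636]
 [-0.0237 -0.0319  0.1663]
 [-0.017  -0.007   0.167 ]
 [-0.0101  0.019   0.1678]
 [-0.0029  0.0455  0.1691]]
front 0.0016598202127146681
```

View pics/s7c.png

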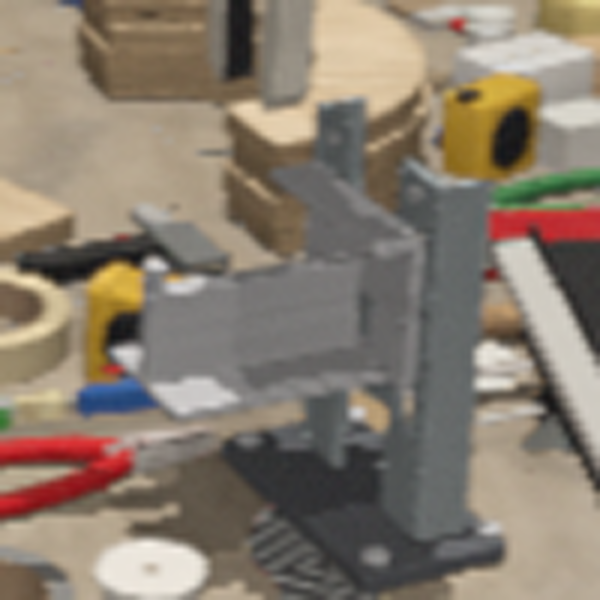

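It hangs by itself: ledge top at about 0.168 m gives bracket z of about 0.089. Next I close the jaws and move over the ledge.

Request:
play_rows(increments=[[[0,1.5,0,0],[0,3,0,0],[0,4.2,0,0],[0,4.8,0.2,0],[0,4.9,0.4,0]]], jaw=0, squeeze=20)

```text
t: 10.3
tool_pos: [0.5695, 0.1323, 0.2107]
orientation: [-1.777, -2.586, 0.009]
force: [-0.5, -0.8, 0.7]
opening: 0.0015
```

Request:
play_rows(increments=[[[0,0,0,0],[0,0,0,0]]])

```text
t: 10.5
tool_pos: [0.5687, 0.1321, 0.2097]
orientation: [-1.776, -2.585, 0.011]
force: [-0.2, 0.6, -0.3]
opening: 0.0007
```

```bash
python3 - <<'E'
from h import *
rem([.5713,.1326,.182],110.9)
grab('side','s8');
im=load('s8')['im']; cv2.imwrite('pics/s8c.png',cv2.resize(im[110:210,230:330],None,fx=6,fy=6,interpolation=cv2.INTER_CUBIC))
L=stand(cloud('s8'))
P=L[(abs(L[...,0]+.01)<.05)&(abs(L[...,1])<.018)&(L[...,2]>.195)&(L[...,2]<.26)]
print(np.percentile(P,[1,5,50,95,99],axis=0).round(4))
E
```

```text
t 10.5 pos [0.5687 0.1321 0.2097] yaw 110.99 tilt 0.5 F [-0.19  0.55 -0.34] op 0.0007
rem cm [-0.05  0.28  2.76] turn 0.0017 q [ 0.14  0.1   1.52 -0.    1.53 -1.8 ]
[[-0.0266 -0.0175  0.2221]
 [-0.0252 -0.017   0.224 ]
 [-0.0227 -0.0104  0.2419]
 [-0.008   0.012   0.2585]
 [-0.006   0.0149  0.2598]]
```

View pics/s8c.png

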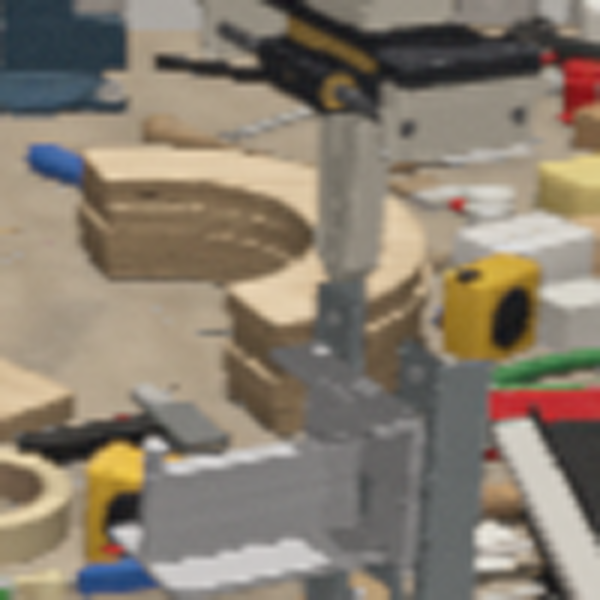

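```bash
python3 - <<'E'
from h import *
L=stand(cloud('s8'))
for v in range(135,162,2): print(v,[tuple(L[v,u].round(3)) for u in (285,287,289,291)])
E
```

```text
135 [(np.float64(-0.023), np.float64(0.006), np.float64(0.278)), (np.float64(-0.024), np.float64(-0.006), np.float64(0.282)), (np.float64(-0.024), np.float64(-0.016), np.float64(0.285)), (np.float64(-0.02), np.float64(-0.02), np.float64(0.286))]
137 [(np.float64(-0.024), np.float64(0.005), np.float64(0.273)), (np.float64(-0.024), np.float64(-0.006), np.float64(0.276)), (np.float64(-0.02), np.float64(-0.011), np.float64(0.277)), (np.float64(-0.018), np.float64(-0.017), np.float64(0.279))]
139 [(np.float64(-0.025), np.float64(0.002), np.float64(0.269)), (np.float64(-0.025), np.float64(-0.009), np.float64(0.272)), (np.float64(-0.023), np.float64(-0.015), np.float64(0.274)), (np.float64(-0.019), np.float64(-0.018), np.float64(0.274))]
141 [(np.float64(-0.024), np.float64(0.004), np.float64(0.262)), (np.float64(-0.025), np.float64(-0.008), np.float64(0.266)), (np.float64(-0.024), np.float64(-0.017), np.float64(0.269)), (np.float64(-0.018), np.float64(-0.017), np.float64(0.268))]
143 [(np.float64(-0.025), np.float64(0.001), np.float64(0.258)), (np.float64(-0.024), np.float64(-0.008), np.fl
[... 1641 characters left out ...]
0.008), np.float64(0.053), np.float64(0.194)), (np.float64(0.016), np.float64(0.056), np.float64(0.191)), (np.float64(0.023), np.float64(0.057), np.float64(0.19)), (np.float64(0.029), np.float64(0.054), np.float64(0.19))]
159 [(np.float64(-0.0), np.float64(0.039), np.float64(0.194)), (np.float64(0.006), np.float64(0.038), np.float64(0.193)), (np.float64(0.02), np.float64(0.051), np.float64(0.186)), (np.float64(0.028), np.float64(0.052), np.float64(0.185))]
161 [(np.float64(0.002), np.float64(0.043), np.float64(0.186)), (np.float64(0.001), np.float64(0.03), np.float64(0.191)), (np.float64(0.004), np.float64(0.024), np.float64(0.193)), (np.float64(0.029), np.float64(0.054), np.float64(0.177))]
```

The visible finger ends sit about 12 mm behind the TCP, while the interface says tips are 11 mm ahead. They disagree, so I'll go down by feel.

Request:
play_rows(increments=[[[-0.05,0.12,0.5,0],[-0.05,0.12,1.2,0],[-0.05,0.12,1.9,0],[-0.05,0.12,2.4,0],[-0.05,0.12,2.5,0]]])

```text
t: 11.05
tool_pos: [0.5694, 0.132, 0.1838]
orientation: [-1.776, -2.584, 0.012]
force: [0.1, 0.1, 0.0]
opening: 0.0001
```

Request:
play_rows(increments=[[[0,0,0.1,0],[0,0,0.2,0],[0,0,0.3,0],[0,0,0.4,0],[0,0,0.5,0]]])

```text
t: 11.55
tool_pos: [0.5694, 0.132, 0.1789]
orientation: [-1.776, -2.584, 0.011]
force: [-0.2, -0.2, -0.4]
opening: 0.0004
```

```bash
python3 - <<'E'
from h import *
rem([.5708,.1326,.18],110.9)
E
```

```text
t 11.55 pos [0.5694 0.132  0.1789] yaw 110.99 tilt 0.53 F [-0.22 -0.21 -0.36] op 0.0004
rem cm [ 0.01  0.15 -0.11] turn 0.0016 q [ 0.14  0.11  1.56 -0.    1.48 -1.8 ]
```

Request:
play_rows(increments=[[[0,0.05,0.15,0],[0,0.05,0.3,0],[0,0.05,0.45,0],[0,0.05,0.6,0],[0,0.05,0.7,0]]])

```text
t: 12.05
tool_pos: [0.5698, 0.1321, 0.1717]
orientation: [-1.776, -2.584, 0.012]
force: [0.1, 0.4, 0.5]
opening: 0.0005
```

```bash
python3 - <<'E'
from h import *
rem([.5708,.1326,.18],110.9)
grab('side','s9');
im=load('s9')['im']; cv2.imwrite('pics/s9c.png',cv2.resize(im[130:230,230:330],None,fx=6,fy=6,interpolation=cv2.INTER_CUBIC))
E
```

```text
t 12.05 pos [0.5698 0.1321 0.1717] yaw 110.99 tilt 0.55 F [0.1  0.36 0.51] op 0.0005
rem cm [ 0.01  0.11 -0.83] turn 0.0016 q [ 0.14  0.12  1.57 -0.    1.47 -1.8 ]
```

View pics/s9c.png

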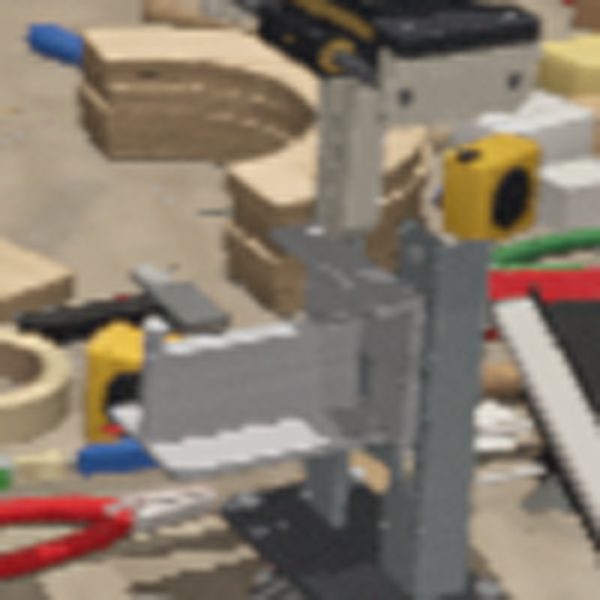

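No contact yet and a gap still shows, so the real tips are about 12 mm behind the TCP. Continuing down by feel.

Request:
play_rows(increments=[[[0,0.05,0.3,0],[0,0.05,0.6,0],[0,0.05,0.9,0],[0,0.05,1.1,0],[0,0.05,1.2,0]]])

```text
t: 12.6
tool_pos: [0.5698, 0.1322, 0.1591]
orientation: [-1.776, -2.583, 0.012]
force: [-0.4, 0.2, 0.5]
opening: 0.0005
```

Request:
play_rows(increments=[[[0,0,0.1,0],[0,0,0.2,0],[0,0,0.3,0],[0,0,0.4,0],[0,0,0.4,0]]])

```text
t: 13.1
tool_pos: [0.5704, 0.1322, 0.1564]
orientation: [-1.777, -2.584, 0.011]
force: [-0.8, -1.0, 6.1]
opening: 0.0005
```

Contact at TCP z of about 0.158 (6 N). Pressing from here.

Request:
play_rows(increments=[[[0,0,0.15,0],[0,0,0.3,0],[0,0,0.45,0],[0,0,0.6,0],[0,0,0.6,0]]])

```text
t: 13.6
tool_pos: [0.5712, 0.1322, 0.152]
orientation: [-1.778, -2.586, 0.008]
force: [-0.4, 0.1, 3.2]
opening: 0.0003
```

Request:
play_rows(increments=[[[0,0,0.15,0],[0,0,0.3,0],[0,0,0.45,0],[0,0,0.6,0],[0,0,0.6,0]]])

```text
t: 14.1
tool_pos: [0.5708, 0.1322, 0.1451]
orientation: [-1.777, -2.585, 0.009]
force: [-0.2, 0.0, -0.1]
opening: 0.0004
```

```bash
python3 - <<'E'
from h import *
rem([.5708,.1326,.143],110.9)
grab('side','s10');
im=load('s10')['im']; cv2.imwrite('pics/s10c.png',cv2.resize(im[130:230,230:330],None,fx=6,fy=6,interpolation=cv2.INTER_CUBIC))
E
```

```text
t 14.1 pos [0.5708 0.1322 0.1451] yaw 110.99 tilt 0.42 F [-0.25  0.02 -0.09] op 0.0004
rem cm [0.04 0.02 0.21] turn 0.0015 q [ 0.14  0.14  1.6  -0.    1.42 -1.8 ]
```

View pics/s10c.png

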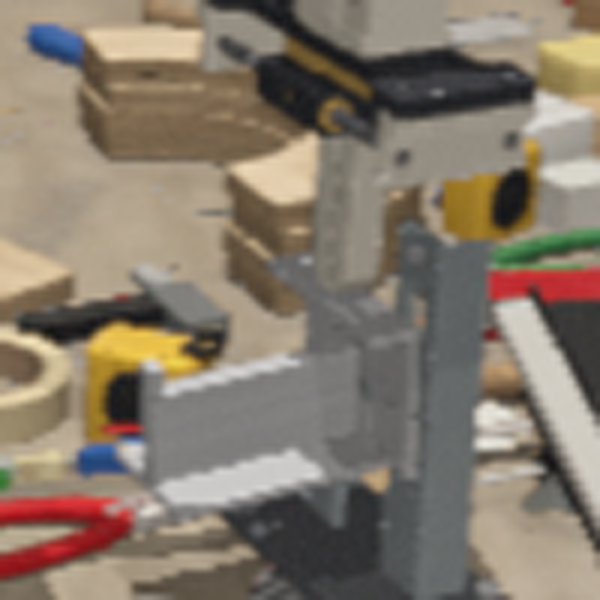

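The bracket dropped past the catch and the force fell to 0. Pressing a little further to find the hard stop.

Request:
play_rows(increments=[[[0,0,0.1,0],[0,0,0.2,0],[0,0,0.3,0],[0,0,0.4,0],[0,0,0.4,0]]])

```text
t: 14.65
tool_pos: [0.5707, 0.1322, 0.1425]
orientation: [-1.777, -2.586, 0.009]
force: [-5.9, -0.9, 10.7]
opening: 0.0003
```

```bash
python3 - <<'E'
from h import *
rem([.5708,.1326,.143],110.9)
E
```

```text
t 14.65 pos [0.5707 0.1322 0.1425] yaw 111.0 tilt 0.41 F [-5.86 -0.87 10.74] op 0.0003
rem cm [ 0.03  0.02 -0.05] turn 0.0017 q [ 0.14  0.14  1.6  -0.    1.41 -1.8 ]
```

Request:
play_rows(increments=[[[0,0,0.15,0],[0,0,0.3,0],[0,0,0.3,0]]])

```text
t: 14.95
tool_pos: [0.5708, 0.1323, 0.1424]
orientation: [-1.778, -2.586, 0.008]
force: [-11.0, -2.9, 19.0]
opening: 0.0006
```

Request:
play_rows(increments=[[[0,0,-0.5,0],[0,-0.2,-2.5,0],[0,-0.5,-6,0],[0,-1,-9,0],[0,-4,-11,0]]])

```text
t: 15.45
tool_pos: [0.5355, 0.1186, 0.2547]
orientation: [-1.778, -2.588, 0.005]
force: [-0.9, -0.4, 0.3]
opening: 0.0007
```

Request:
play_rows(increments=[[[0,-4,0,0],[0,-8,0,0],[0,-12,0,0],[0,-14,0,0],[0,-14,0,0]]])

```text
t: 15.95
tool_pos: [0.4037, 0.0678, 0.2556]
orientation: [-1.78, -2.589, 0.004]
force: [0.7, -0.1, 0.3]
opening: 0.0
```

```bash
python3 - <<'E'
from h import *
rem([.5708,.1326,.143],110.9)
grab('side','s11');grab('top','t11')
im=load('s11')['im']; cv2.imwrite('pics/s11c.png',cv2.resize(im[130:250,220:340],None,fx=5,fy=5,interpolation=cv2.INTER_CUBIC))
im=load('t11')['im']; cv2.imwrite('pics/t11b.png',cv2.resize(im,None,fx=1.5,fy=1.5))
L=stand(cloud('s11'))
m=(L[...,0]>-.13)&(L[...,0]<.05)&(abs(L[...,1])<.08)&(L[...,2]>.03)&(L[...,2]<.2)
P=L[m]
t=P[(P[:,2]>.148)&(P[:,2]<.162)&(P[:,0]<-.002)&(P[:,0]>-.026)&(abs(P[:,1])<.035)]; print('ledge',len(t),np.percentile(t,[2,25,50,75,98],axis=0).round(4))
L=stand(cloud('t11')); P=L[(abs(L[...,2]-.154)<.008)&(abs(L[...,0]+.013)<.02)&(abs(L[...,1])<.06)]
print('top ledge',len(P),np.percentile(P,[1,50,99],axis=0).round(4) if len(P) else '')
E
```

```text
t 15.95 pos [0.4037 0.0678 0.2556] yaw 110.98 tilt 0.14 F [ 0.67 -0.09  0.31] op 0.0
rem cm [ 0.08 17.95 11.22] turn 0.0014 q [ 0.04 -0.42  1.9  -0.    1.66 -1.89]
ledge 91 [[-0.0254 -0.0337  0.15  ]
 [-0.0208 -0.0178  0.1519]
 [-0.0145 -0.0008  0.1527]
 [-0.0091  0.0188  0.1534]
 [-0.0048  0.0347  0.1546]]
top ledge 405 [[-3.000e-02 -5.140e-02  1.483e-01]
 [-1.630e-02  1.000e-04  1.542e-01]
 [ 4.000e-04  4.960e-02  1.594e-01]]
```

View pics/s11c.png

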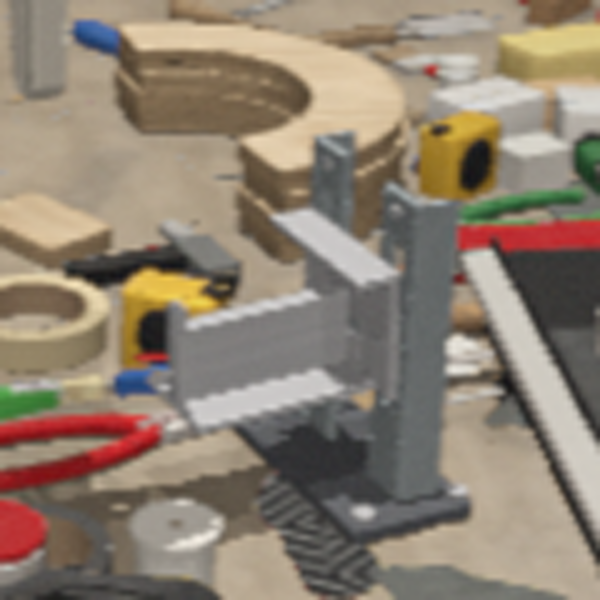

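View pics/t11b.png

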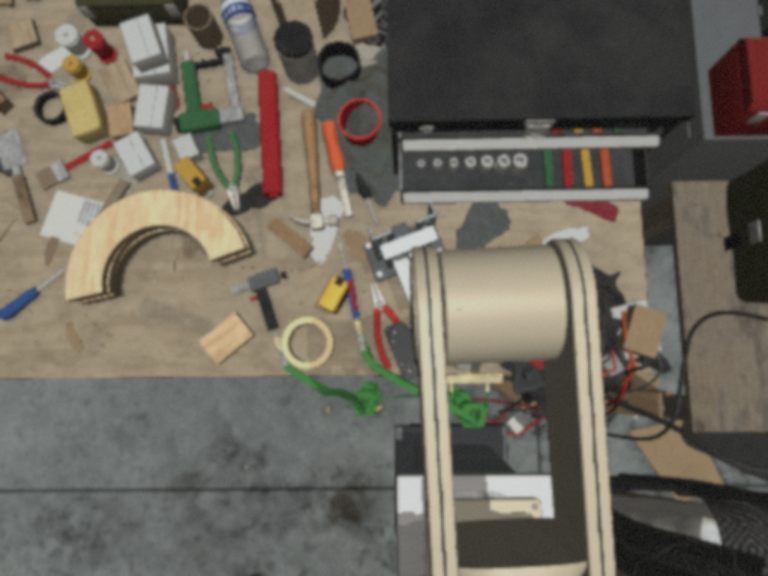

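The ledge top now reads 0.153–0.154 m, against 0.154 when home. The bracket is level and centred on the stand, and the arm is clear. Handing in.

```bash
python3 -c "
from h import *
s=read_state(); print(s['t'],abs(s['dq']).max()); print(close_job())"
```

```text
16.05 0.034308221642359346
the job is handed in; nothing more can be done
None
```

The bracket is on the stand and pressed home in the upper slots. I handed the job in at 16.05 s.

**What I did:** I gripped the bracket by its web, lifted and turned it about 73°, and put the tabs into the upper slots. I then lowered it onto the catch and let go. It hung by itself with its bottom edge at about z 0.089 m, inside the 0.083–0.096 m range. I then pressed the ledge with closed fingertips: the force rose to about 6 N, dropped to 0 as it passed the catch, and the hard stop held at 19 N.

**Last checks:**
- **Height:** the ledge top measured 0.1527 m from the side camera and 0.154 m from the top camera, so the bracket sits at about z 0.074–0.075 m (target 0.075).
- **Fit:** it is centred to about 1 mm and looks level in the pictures.
- **Surroundings:** nothing on the bench visibly moved, and the arm is clear of everything.

**Disagreements and gaps:**
- **Fingertips:** they are about 12 mm behind the TCP in the images and by touch, not 11 mm ahead as stated. I found the ledge by force instead. It also means the web was gripped only about 4 mm deep, though it held.
- **Cameras:** the side and top views disagreed by about 2 mm on the stand's position, so I aligned the tabs to the slots within one view.
- **Catch:** I did not see the tongue itself. That it snapped out is inferred from the force drop and the final height.

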